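# Lay the gift carton on the packing board

## Robot

A 6-joint arm with a two-finger parallel gripper is mounted at the origin on a cart in front of the work surface, level with it; the furniture and walls round the work are solid. World frame = base frame: x ahead of the robot, y to its left, z up, the work surface at z = 0. Lengths are in mm, angles in rad, forces in N, time in s.
With the tool pointing down it reaches from about 275 to 750 mm from the base axis. Payload 10.2 kg.
Tool frame: the origin (TCP) lies midway between the tips of the shut fingers; the grasp point (between the pads) lies 19 mm behind it; z points along the fingers, y is the direction in which the jaws open and shut (so a half turn about z gives the same grasp; the last joint's range is limited). The gripper opens to 85 mm and grips with 20 to 120 N. Pads are 22 mm wide; open, the fingers measure 114 mm over their backs; the gripper's body (76 mm by 85 mm) begins 54 mm behind the grasp point. The pads swing forward as they close: fully open they stand 13 mm farther back than shut.
Start: joints at [-1.532, 0.313, 1.498, -0, 1.331, -0.223], TCP at [135.867, -507.121, 231.294] pointing down, gripper open.
Joint ranges: [-2.94, 2.94], [-0.97, 2.17], [0.19, 2.56], [-1.23, 4.37], [0.02, 3.11], [-2.88, 2.88]. Speed limits (rad/s): [2.39, 2.39, 3.01, 3.14, 3.14, 3.14].

## Interface

Orientations are given as a unit quaternion [w, x, y, z].
In Python, from rig import sense, optics, ctrl gives the robot as it stands.
- The arm moves only by the tool play_rows, never from a script. Its argument "plan" is a list of rows, each a list of 7 numbers: the shift along the world's x, y, z in mm, then the turn, a rotation vector about the world's x, y, z in rad, then the opening, from -1 (shut) to 1 (fully open), so that 0 is half open. A call has 1 to 5 rows; each row shifts and turns the pose as measured when the row begins; what a row does not reach is not made up. A row lasts 1/12 s, in which the tool goes at most 41.7 mm and 7.16 degrees, less where a joint would pass 70% of its speed; a pose out of reach is approached as far as the arm can. A call is refused whole if a number of a shift passes 41.7 or a number of a turn 0.125, either way. A call with a gripper value outside its range is refused whole. The fingers move at their own pace and stop on an object; "grip_force" is the grip in N (left out, the last holds). Time passes only in rows, so rows that do not move let the fingers close. It gives the time, the measured TCP pose, the force and the opening at its end, in the units of the state.
- sense(): the state, without advancing time (a new reading comes with each control period).
- optics.capture(name): name is "scene" or "side" or "wrist"; returns a dict with "img" (384x512x3 uint8, blue, green, red), "fx", "fy", "cx", "cy" (pixels), "dist" ([k1, k2, p1, p2, k3] as OpenCV has them; the pictures are not rectified), "world_to_cam" (4x4, takes a point from world to camera coordinates). Camera axes: x right, y up, looking along -z (the intrinsics and any distortion apply to the point x, -y, -z); pixel columns grow to the right and rows downward; lengths in mm; the calibration is good to about 2 mm. A picture is of the moment at which its call begins. There is no depth.
- ctrl.finish_job(): hands the job in, once; it reports no verdict.
The state is a dict: "time_s": time; "joints": joint angles; "dq": joint speeds; "tau": joint torques, N m; "eef_pos": TCP position; "ee_rot": TCP orientation; "force": force on the tool from outside, world axes, zero at the start; "wrist_torque": the same for the moment, N m; "grip_width": opening from 0.0 (shut) to 1.0 (fully open).
Only numpy, scipy, OpenCV 4.12 (cv2) and the standard library are available. Lean on these libraries where they do the work, as an engineer would, in place of code of your own. Each camera call takes 0.05 s, during which the arm holds its last target. There are 200 camera calls.

## Task

The lower white gift carton stands at the near end of the packing board with its bow towards you. Push it over near its top, so that it falls away from you onto its back, bow up, inside the outline marked on the board; then push it along the board until its top edge lies flush against the wooden stop. Only push it, never pick it up, and leave everything else on the table as it stands.

Things in the scene. Friction and masses are not known exactly. Their poses are not given: they have to be found in the camera images.
- board: Packing board: light plywood panel fixed to the table, 290 (its x) x 220 (its y) x 8 mm. Origin: centre of the underside; x points along it, away from the robot, to a wooden end stop (15 mm thick, 206 long across the board, 20 tall above it). A thin dark inlaid line, flush, marks the zone: from x = -123 mm up to the stop, y = -100 to +100 mm.
- stop (a point): Middle of the foot of the stop's near face, on the board's upper surface (130 mm along the board's x from its origin, z = 8 mm). Axes as the board's.
- carton: White gift carton, the lower of two on the table, upright at the near end: 148 wide x 148 tall x 28 mm thick, 0.2 to 0.4 kg, dark bow on the face towards the robot (the bow cannot be felt). Origin on its underside; x from bow face (-6 mm) to back (+22 mm), y along the width (-76 to +72), z from foot (1) to top (149). It tips about its back lower edge once the top has gone 27 mm; slides at 2 to 6 N.
- foot_left (a point): Corner of the carton: back face, foot, own +y end; about 8 mm high standing or lying. Axes as the carton's.
- foot_right (a point): Corner of the carton: back face, foot, own -y end. Axes as the carton's.
- top_left (a point): Corner of the carton: back face, top, own +y end. Axes as the carton's.
- top_right (a point): Corner of the carton: back face, top, own -y end. Axes as the carton's.
- tall_carton: A second, taller white gift carton with a bow, about 163 wide x 184 tall x 28 mm thick, standing on the table beyond the board, to the left. Origin at its underside; x through its thickness, y along its width. It stands on the table and is to be left alone.
- jam_jar: Jar of red jam, 69 mm across, 99 mm tall, to the right of the board. Origin at the centre of its underside. It stands on the table and is to be left alone.
- date_stamp: Wooden hand stamp, 26 x 34 x 62 mm tall, to the left of the board. Origin at the centre of its underside. It stands on the table and is to be left alone.
- label_stack: Low stack of cards, 31 x 45 x 10 mm, to the left of the board. Origin at the centre of its underside. It stands on the table and is to be left alone.
- butter_bar: Wrapped finger cake, 57 x 101 x 25 mm, on the table at the right front. Origin at the centre of its underside. It stands on the table and is to be left alone.
- ring_pack: Wrapped pale ring cake, 90 x 94 x 25 mm, on the table at the right back. Origin at the centre of its underside. It stands on the table and is to be left alone.
- ring_pack_dark: Wrapped dark ring cake, 90 x 94 x 24 mm, on the table at the left front. Origin at the centre of its underside. It stands on the table and is to be left alone.

How it is judged (in metres and radians):
On the way, in this order (a step that is already met when the one before it is completed fails the run):
1. the carton lies on its back, bow up, inside the marked outline (angle between carton's own x axis and vertical above 3.04 rad and y of foot_left in the frame of board between -0.103 and 0.103 m and x of foot_left in the frame of board between -0.125 and 0.135 m and y of foot_right in the frame of board between -0.103 and 0.103 m and x of foot_right in the frame of board between -0.125 and 0.135 m and y of top_left in the frame of board between -0.103 and 0.103 m and x of top_left in the frame of board between -0.125 and 0.135 m and y of top_right in the frame of board between -0.103 and 0.103 m and x of top_right in the frame of board between -0.125 and 0.135 m), for 0.2 s.
2. the carton has been pushed flush against the stop (all of step 1 and x of each of top_left, top_right in the frame of board above 0.124 m), for 0.2 s.
At the end, for the whole second after the job is handed in: The carton lies flat on its back, bow up (within 0.1 rad), at rest, with all four corners inside the marked outline (3 mm allowed) and both top corners within 6 mm of the stop (all of step 2 and linear speed of carton below 0.01 m/s); the robot touches nothing.
It fails at once if the carton was lifted: its back lower edge left the board by more than 25 mm (height (world z) of any of foot_left, foot_right above 0.033 m).
It fails at once if another thing was moved more than 15 mm or tipped (distance of any of tall_carton, jam_jar, date_stamp, label_stack, butter_bar, ring_pack, ring_pack_dark from where it was at the start of the episode above 0.015 m or angle between any of tall_carton, jam_jar, date_stamp, label_stack, butter_bar, ring_pack, ring_pack_dark's own z axis and vertical above 0.3 rad).
It also fails if it takes over 45 s, if anything falls off the work surface, if the arm or the gripper's body presses on something with over 40 N, if the wrist force passes 120 N, or if a joint passes its speed limit or range.

## Working session

There is one attempt and no reset: what is moved stays moved. The work goes in short steps, Python scripts to look and compute and a tool call to move; the robot and the scene stay as the last step left them, time stands still between calls to the robot, and variables do not carry over. Pictures are saved under pics/ and viewed, about 8 in all and at most 12, crops included, and the job is handed in when it is done.

Besides the shell and the picture viewer there is one more tool, called after "Call:" by a JSON object that holds its "name" and its "arguments". play_rows: Moves the arm, as the interface text tells. Its arguments: {"type":"object","properties":{"plan":{"type":"array"},"grip_force":{"type":"number"}},"required":["plan"]}

```bash
mkdir -p pics; cat > h.py <<'E'
import numpy as np, cv2
from rig import sense, optics, ctrl
def cap(n,f=None):
    c=optics.capture(n)
    if f: cv2.imwrite('pics/'+f,c['img'])
    return c
def ray(c,uv):
    K=np.array([[c['fx'],0,c['cx']],[0,c['fy'],c['cy']],[0,0,1.]])
    p=cv2.undistortPoints(np.array(uv,float).reshape(-1,1,2),K,np.array(c['dist'],float)).reshape(-1,2)
    T=np.array(c['world_to_cam']);R=T[:3,:3];o=-R.T@T[:3,3]
    d=np.c_[p[:,0],-p[:,1],-np.ones(len(p))]@R
    return o,d
def onz(c,uv,z):
    o,d=ray(c,uv); return o+d*((z-o[2])/d[:,2])[:,None]
def proj(c,P):
    T=np.array(c['world_to_cam']);q=np.array(P,float)@T[:3,:3].T+T[:3,3]
    K=np.array([[c['fx'],0,c['cx']],[0,c['fy'],c['cy']],[0,0,1.]])
    return cv2.projectPoints(q*[1,-1,-1],np.zeros(3),np.zeros(3),K,np.array(c['dist'],float))[0].reshape(-1,2)
E
python3 - <<'E'
from h import *
for n in ('scene','side'):
    c=cap(n,n+'0.png'); o,_=ray(c,[[0,0]]); print(n,o.round())
s=sense();print(s)
E
```

```text
scene [-151. -915.  757.]
side [497. 681. 747.]
{'time_s': 0.1, 'joints': array([-1.53239858e+00,  3.13366551e-01,  1.49833971e+00, -2.45246573e-06,
        1.33103309e+00, -2.23392015e-01]), 'dq': array([-0.00109002, -0.00077009, -0.00246604, -0.00034486, -0.0004081 ,
       -0.00158274]), 'tau': array([ 4.61881587e-03, -4.12894320e+01, -2.60141730e+01, -1.05458885e-04,
        3.06590722e-03, -8.76433774e-06]), 'eef_pos': array([ 135.85772145, -506.87798217,  230.81443797]), 'ee_rot': array([-5.71008692e-04,  9.91445289e-01,  1.30521687e-01,  5.17717126e-05]), 'force': array([-0.02065137, -0.6557432 , -0.40471224]), 'wrist_torque': array([-0.02151708, -0.01075653, -0.04269295]), 'grip_width': 1.0046062069675192}
```

View pics/scene0.png

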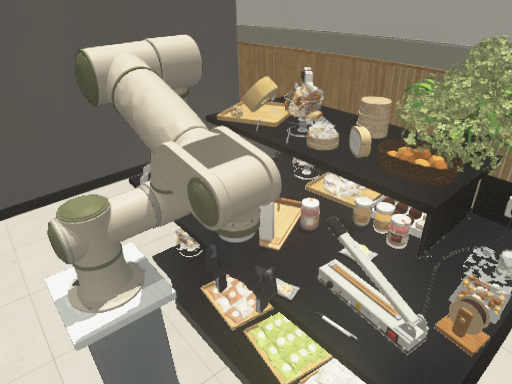

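View pics/side0.png

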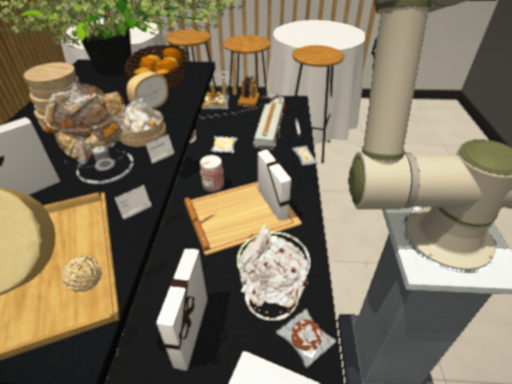

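The side view shows the carton at about (273,185), the board at (185-300, 165-250) with its stop on the left edge, the jar at (211,172), and the tall carton at (185,305). I'll enlarge it.

```bash
python3 - <<'E'
import cv2
i=cv2.imread('pics/side0.png')[135:265,170:320]
cv2.imwrite('pics/side0c.png',cv2.resize(i,None,fx=5,fy=4.6,interpolation=cv2.INTER_CUBIC))
E
```

```text
(no output)
```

View pics/side0c.png

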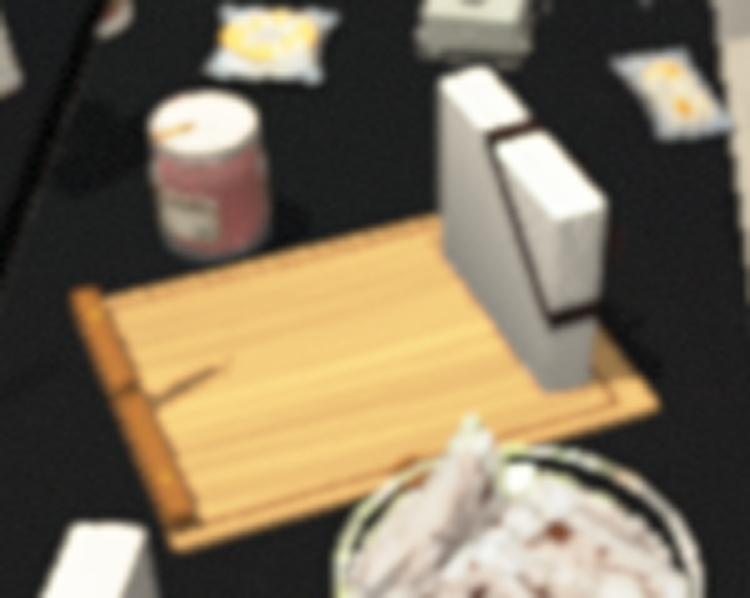

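```bash
python3 - <<'E'
from h import *
c=cap('side')
f=lambda L:[[x/5+170-.4,y/4.6+135-.4] for x,y in L]
def show(n,L,z): print(n,onz(c,f(L),z)[:,:2].round(1).tolist())
show('board near-left, far-left',[(660,405),(172,541)],8)
show('stop foot L,R',[(200,520),(108,297)],8)
show('zone near-left corner',[(610,403)],8)
show('carton top: bowL backL bowR backR',[(605,202),(553,215),(492,70),(440,83)],157)
show('foot backL, bowL, backR',[(545,387),(588,378),(443,258)],9)
show('tall top', [(75,525)],184)
E
```

```text
board near-left, far-left [[404.5, -25.3], [668.8, 96.9]]
stop foot L,R [[656.2, 80.6], [742.9, -108.1]]
zone near-left corner [[433.3, -25.5]]
carton top: bowL backL bowR backR [[445.2, -42.5], [472.7, -29.4], [508.7, -172.4], [538.5, -156.6]]
foot backL, bowL, backR [[470.9, -36.6], [445.8, -45.9], [536.5, -157.5]]
tall top [[669.2, 229.1]]
```

Sizes check out (board 291, stop 208, thickness about 28). The board's yaw is 24.8°, the stop middle is at (699.5,-14), and the bow face centre is at about (478,-106). Plan: keep the fingers open so both tips push along the board's x direction.

Call:
{"name": "play_rows", "arguments": {"plan": [[0,0,35,0,0,0,1],[24,31.5,0,0,0,0.0855,1],[24,31.5,0,0,0,0.0855,1],[24,31.5,0,0,0,0,1],[24,31.5,0,0,0,0,1]]}}

```text
time_s: 0.57
eef_pos: [230.4, -381.0, 265.3]
ee_rot: [-0.001, 0.977, 0.214, -0.001]
force: [-0.4, -0.6, -0.5]
grip_width: 0.996
```

Call:
{"name": "play_rows", "arguments": {"plan": [[24,31.5,0,0,0,0,1],[24,31.5,0,0,0,0,1],[24,31.5,0,0,0,0,1],[24,31.5,0,0,0,0,1],[24,31.5,0,0,0,0,1]]}}

```text
time_s: 0.98
eef_pos: [353.6, -214.4, 265.1]
ee_rot: [-0.001, 0.977, 0.213, -0.0]
force: [0.5, -0.5, -0.2]
grip_width: 1.004
```

```bash
python3 - <<'E'
from h import *
c=cap('wrist','w1.png'); o,_=ray(c,[[0,0]]); print(o.round())
s=sense();print(s['eef_pos'],s['ee_rot'],s['joints'].round(2))
P=[[477.8,-106.1,157],[699.5,-14,8]]
print(proj(c,P).round())
E
```

```text
[ 417. -185.  408.]
[ 356.76099367 -208.99330319  265.20624702] [-2.05630337e-03  9.76414424e-01  2.15893763e-01  7.26554652e-04] [-0.82  0.04  1.74  0.    1.37  0.32]
[[ 184.  -48.]
 [ 214. -282.]]
```

View pics/w1.png

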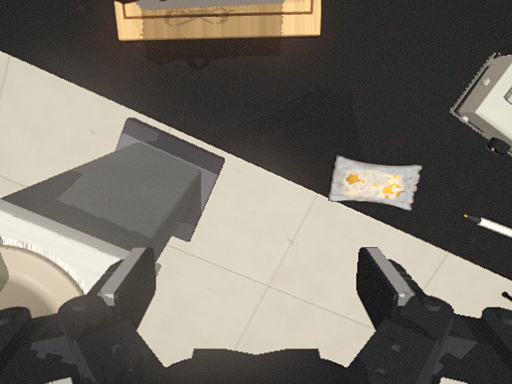

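The wrist view shows the board's near edge from (118,41) to (321,38), the inlaid line above it, and the butter bar at (377,183).

```bash
python3 - <<'E'
from h import *
c=cap('wrist')
print(onz(c,[[118,41],[321,38]],0).round(1), onz(c,[[118,41],[321,38]],8).round(1))
P=onz(c,[[124,15],[314,12]],8)
u=np.array([.908,.419]);v=np.array([-.419,.908]);O=np.array([581.5,-68.2])
for p in P: print('line board xy',(p[:2]-O)@u,(p[:2]-O)@v)
print('bar',onz(c,[[332,158],[422,165],[332,202],[410,208]],12).round())
E
```

```text
[[ 406.7  -14.4    0. ]
 [ 504.4 -218.5    0. ]] [[ 407.   -17.6    8. ]
 [ 502.7 -217.7    8. ]]
line board xy -111.2813960793965 109.91909470432326
line board xy -108.39318473722638 -93.95404686326327
bar [[ 392. -290.   12.]
 [ 429. -391.   12.]
 [ 344. -316.   12.]
 [ 377. -407.   12.]]
```

Call:
{"name": "play_rows", "arguments": {"plan": [[22,26,0,0,0,0,1],[22,26,0,0,0,0,1],[22,26,0,0,0,0,1],[0,0,0,0,0,0,1],[0,0,0,0,0,0,1]]}}

```text
time_s: 1.5
eef_pos: [423.0, -131.5, 264.5]
ee_rot: [-0.001, 0.976, 0.216, -0.001]
force: [-0.0, -0.5, -0.3]
grip_width: 0.998
```

```bash
python3 - <<'E'
from h import *
c=cap('wrist','w2.png'); o,_=ray(c,[[0,0]]); print(o.round())
s=sense();print(s['eef_pos'],s['ee_rot'])
E
```

```text
[ 486. -102.  408.]
[ 422.82200286 -131.7376052   264.50901487] [-1.51447463e-03  9.76420253e-01  2.15872231e-01 -6.13281180e-04]
```

View pics/w2.png

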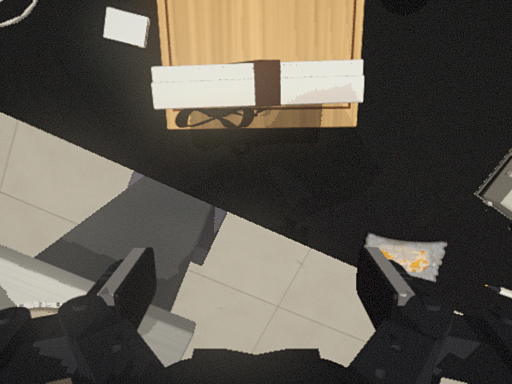

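The wrist view now shows the carton top spanning (152,95) to (363,90), the board's near edge from (167,129) to (357,127), and the label stack at (127,27).

```bash
python3 - <<'E'
from h import *
c=cap('wrist')
B=onz(c,[[167,129],[357,127]],8)[:,:2];print('near edge',B.round(1),np.linalg.norm(B[0]-B[1]))
v=(B[0]-B[1]);v/=np.linalg.norm(v);u=np.array([v[1],-v[0]]);print('yaw',np.degrees(np.arctan2(u[1],u[0])))
O=B.mean(0)+145*u;print('O',O,'stop',O+130*u)
T=onz(c,[[153,108],[363,103],[152,82],[363,76]],157)[:,:2]
for p in T: print(p.round(1),((p-O)@u).round(1),((p-O)@v).round(1))
E
```

```text
near edge [[ 405.9  -24.1]
 [ 501.1 -223.4]] 220.79589894554803
yaw 25.538072428326696
O [584.30763731 -61.23184879] stop [701.60650927  -5.18745   ]
[445.6 -38.6] -115.4 80.2
[ 512.2 -173.6] -113.5 -70.3
[462.1 -31.8] -97.6 79.3
[ 528.2 -164.5] -95.2 -69.0
```

Both views agree: bow face at board x≈-114, carton centre at y≈+5, and the tool already at y≈+6. Descending in front of it.

Call:
{"name": "play_rows", "arguments": {"plan": [[0,0,-36,0,0,0,1],[0,0,-36,0,0,0,1],[0,0,-36,0,0,0,1],[0,0,-34,0,0,0,1],[0,0,0,0,0,0,1]]}}

```text
time_s: 2.02
eef_pos: [419.7, -138.4, 120.1]
ee_rot: [0.002, 0.978, 0.211, 0.002]
force: [-0.6, 0.8, -0.5]
grip_width: 1.0
```

Call:
{"name": "play_rows", "arguments": {"plan": [[9,4.2,0,0,0,0,1],[9,4.2,0,0,0,0,1],[9,4.2,0,0,0,0,1],[5,2.3,0,0,0,0,1],[5,2.3,0,0,0,0,1]]}}

```text
time_s: 2.43
eef_pos: [461.6, -123.6, 126.6]
ee_rot: [0.005, 0.978, 0.208, 0.005]
force: [1.1, -0.0, -0.8]
grip_width: 1.001
```

Call:
{"name": "play_rows", "arguments": {"plan": [[4,1.9,0,0,0,0,1],[4,1.9,0,0,0,0,1],[4,1.9,0,0,0,0,1]]}}

```text
time_s: 2.68
eef_pos: [476.5, -117.1, 128.7]
ee_rot: [0.006, 0.978, 0.209, 0.006]
force: [0.2, 0.1, -0.1]
grip_width: 0.995
```

Call:
{"name": "play_rows", "arguments": {"plan": [[4,2.5,-1,0,0,0.01,1],[4,2.5,-1,0,0,0,1],[4,2.5,-1,0,0,0,1]]}}

```text
time_s: 2.93
eef_pos: [489.8, -108.9, 125.9]
ee_rot: [0.006, 0.977, 0.215, 0.006]
force: [-0.6, 0.2, 0.6]
grip_width: 1.002
```

Call:
{"name": "play_rows", "arguments": {"plan": [[4,1.9,-1,0,0,0,1],[4,1.9,0,0,0,0,1]]}}

```text
time_s: 3.1
eef_pos: [498.4, -104.4, 124.4]
ee_rot: [0.006, 0.977, 0.215, 0.006]
force: [0.1, -0.6, -0.4]
grip_width: 1.0
```

```bash
python3 - <<'E'
from h import *
i=cap('side','s1.png')['img'][120:265,160:330]
cv2.imwrite('pics/s1c.png',cv2.resize(i,None,fx=4,fy=4,interpolation=cv2.INTER_CUBIC))
s=sense();print(s['eef_pos'],s['force'])
E
```

```text
[ 499.01284426 -104.23541485  124.46734376] [-0.30020365  0.80464027 -0.51355618]
```

View pics/s1c.png

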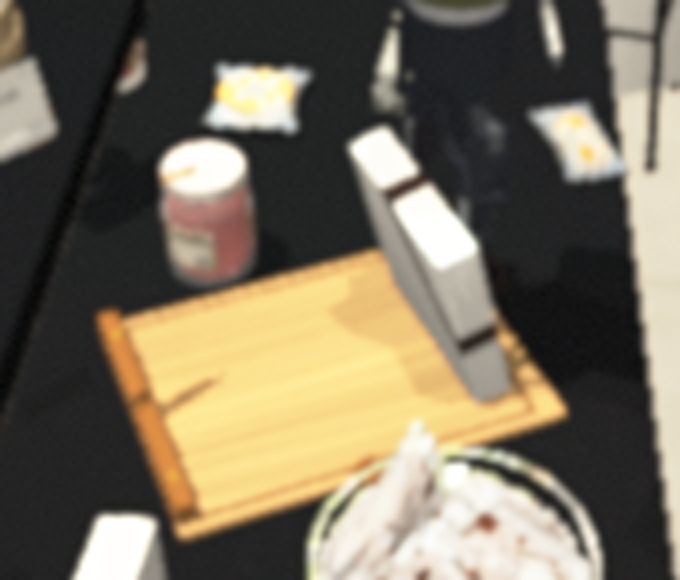

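The carton is tilting evenly, with its foot staying inside the outline (top edge from about (375,150) to (450,265) in the crop). I'll go on until it passes balance.

Call:
{"name": "play_rows", "arguments": {"plan": [[4,1.9,0,0,0,0,1],[4,1.9,0,0,0,0,1],[4,1.9,0,0,0,0,1],[0,0,0,0,0,0,1],[0,0,0,0,0,0,1]]}}

```text
time_s: 3.57
eef_pos: [512.5, -97.8, 124.3]
ee_rot: [0.006, 0.977, 0.215, 0.006]
force: [0.8, 0.5, 0.6]
grip_width: 1.001
```

Call:
{"name": "play_rows", "arguments": {"plan": [[0,0,0,0,0,0,1],[0,0,0,0,0,0,1],[0,0,0,0,0,0,1],[0,0,0,0,0,0,1],[0,0,0,0,0,0,1]]}}

```text
time_s: 3.98
eef_pos: [512.2, -98.0, 124.3]
ee_rot: [0.006, 0.977, 0.215, 0.006]
force: [-0.5, -0.7, 0.2]
grip_width: 1.0
```

```bash
python3 - <<'E'
from h import *
i=cap('side','s2.png')['img'][120:265,160:330]
cv2.imwrite('pics/s2c.png',cv2.resize(i,None,fx=4,fy=4,interpolation=cv2.INTER_CUBIC))
s=sense();print(s['eef_pos'],s['force'])
E
```

```text
[512.19101672 -98.0053081  124.34026054] [ 0.87481115 -0.17255188  0.16326238]
```

View pics/s2c.png

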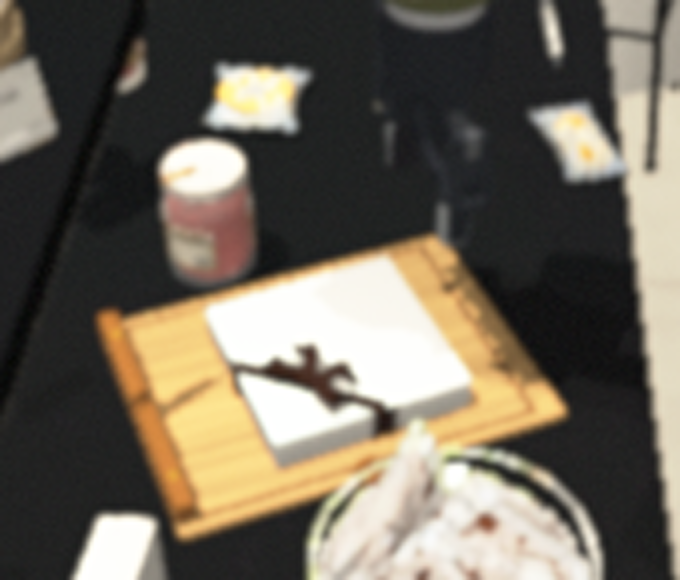

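It lies on its back, bow up, inside the outline. In the crop, the upper corners are at (282,443), (208,312), (385,256) and (470,380).

```bash
python3 - <<'E'
from h import *
c=cap('side')
f=lambda L:[[x/4+160-.4,y/4+120-.4] for x,y in L]
u=np.array([.905,.425]);v=np.array([-.425,.905])
S=onz(c,f([(195,520),(133,322)]),8)[:,:2];M=S.mean(0);print('stop',S.round(1),M)
O=M-130*u
for p in onz(c,f([(282,443),(208,312),(385,256),(470,380)]),36)[:,:2]: print(p.round(1),((p-O)@u).round(1),((p-O)@v).round(1))
p=sense()['eef_pos'][:2];print('tcp',(p-O)@u,(p-O)@v)
E
```

```text
stop [[ 658.6   87.5]
 [ 737.  -104.1]] [697.77804392  -8.31680954]
[603.6  40.6] 65.5 84.3
[673.6 -88.2] 74.1 -62.0
[ 544.1 -160.2] -73.7 -72.1
[476.2 -26.5] -78.2 77.7
tcp -76.1062014742547 -2.2918820749545294
```

Call:
{"name": "play_rows", "arguments": {"plan": [[-22,-5.5,0,0,0,0,1],[-22,-5.5,0,0,0,0,1],[0,0,-37,0,0,0,1],[0,0,-37,0,0,0,1],[0,0,-25,0,0,0,1]]}}

```text
time_s: 4.5
eef_pos: [470.0, -111.2, 28.7]
ee_rot: [0.011, 0.977, 0.215, 0.013]
force: [0.5, -0.4, -1.1]
grip_width: 0.997
```

Call:
{"name": "play_rows", "arguments": {"plan": [[0,0,0,0,0,0,1],[0,0,0,0,0,0,1]]}}

```text
time_s: 4.67
eef_pos: [467.6, -110.3, 25.2]
ee_rot: [0.008, 0.977, 0.215, 0.009]
force: [0.2, -0.2, 0.7]
grip_width: 0.995
```

Call:
{"name": "play_rows", "arguments": {"plan": [[0,0,-7,0,0,0,1],[0,0,-6,0,0,0,1],[0,0,0,0,0,0,1]]}}

```text
time_s: 4.92
eef_pos: [469.4, -111.0, 14.4]
ee_rot: [0.01, 0.977, 0.215, 0.011]
force: [-0.1, -0.4, 0.1]
grip_width: 1.001
```

Call:
{"name": "play_rows", "arguments": {"plan": [[9,4.2,0,0,0,0,1],[9,4.2,0,0,0,0,1],[8,3.7,0,0,0,0,1]]}}

```text
time_s: 5.17
eef_pos: [497.9, -98.8, 16.3]
ee_rot: [0.011, 0.977, 0.214, 0.012]
force: [0.6, -0.6, 0.4]
grip_width: 0.996
```

Call:
{"name": "play_rows", "arguments": {"plan": [[4.5,2.1,-2,0,0,0,1],[4.5,2.1,-2,0,0,0,1],[4.5,2.1,-1,0,0,0,1],[4.5,2.1,-1,0,0,0,1],[4.5,2.1,-1,0,0,0,1]]}}

```text
time_s: 5.58
eef_pos: [524.2, -86.4, 9.5]
ee_rot: [0.011, 0.976, 0.215, 0.013]
force: [-2.7, -1.2, 2.4]
grip_width: 1.001
```

Call:
{"name": "play_rows", "arguments": {"plan": [[4.5,2.1,-0.5,0,0,0,1],[4.5,2.1,-0.5,0,0,0,1],[4.5,2.1,-0.5,0,0,0,1],[0,0,0,0,0,0,1]]}}

```text
time_s: 5.92
eef_pos: [539.6, -79.1, 7.5]
ee_rot: [0.011, 0.976, 0.215, 0.013]
force: [0.4, 0.4, -0.4]
grip_width: 1.004
```

```bash
python3 - <<'E'
from h import *
i=cap('side','s3.png')['img'][120:265,160:330]
cv2.imwrite('pics/s3c.png',cv2.resize(i,None,fx=4,fy=4,interpolation=cv2.INTER_CUBIC))
E
```

```text
(no output)
```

View pics/s3c.png

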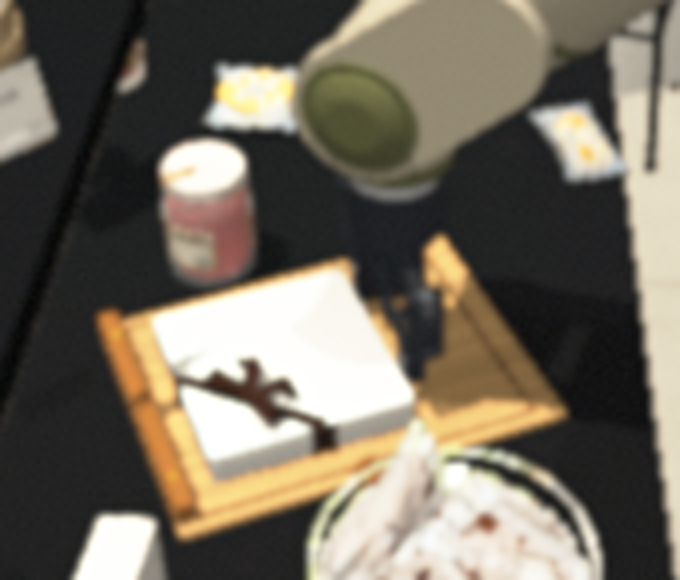

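The carton is sliding squarely, with about 20 mm left to the stop (gap between x≈125-160 in the crop). I'll push in small steps and watch the force.

Call:
{"name": "play_rows", "arguments": {"plan": [[4,1.9,0,0,0,0,1],[4,1.9,0,0,0,0,1],[4,1.9,0,0,0,0,1]]}}

```text
time_s: 6.22
eef_pos: [551.3, -73.3, 7.3]
ee_rot: [0.011, 0.976, 0.215, 0.012]
force: [-1.4, -0.4, 0.7]
grip_width: 0.996
```

Call:
{"name": "play_rows", "arguments": {"plan": [[3,1.4,0,0,0,0,1],[3,1.4,0,0,0,0,1]]}}

```text
time_s: 6.38
eef_pos: [557.1, -70.7, 7.2]
ee_rot: [0.011, 0.976, 0.215, 0.01]
force: [-28.7, -20.1, 17.1]
grip_width: 1.0
```

Call:
{"name": "play_rows", "arguments": {"plan": [[2,0.9,0,0,0,0,1],[2,0.9,0,0,0,0,1]]}}

```text
time_s: 6.55
eef_pos: [557.0, -71.2, 7.3]
ee_rot: [0.011, 0.976, 0.217, 0.004]
force: [-15.3, -10.3, 9.0]
grip_width: 1.001
```

The force jumped to about 35 N, so it's against the stop. Backing off and up, then checking.

Call:
{"name": "play_rows", "arguments": {"plan": [[-5,-2.3,0,0,0,0,1],[-14,-6.5,0,0,0,0,1],[-27,-12.6,0,0,0,0,1],[0,0,36,0,0,0,1],[0,0,36,0,0,0,1]]}}

```text
time_s: 6.97
eef_pos: [505.8, -91.7, 74.7]
ee_rot: [0.008, 0.976, 0.217, -0.001]
force: [1.3, -0.3, 1.3]
grip_width: 1.005
```

Call:
{"name": "play_rows", "arguments": {"plan": [[0,0,40,0,0,0,1],[0,0,40,0,0,0,1],[0,0,40,0,0,0,1],[0,0,40,0,0,0,1],[0,0,0,0,0,0,1]]}}

```text
time_s: 7.38
eef_pos: [505.9, -91.1, 248.1]
ee_rot: [0.01, 0.976, 0.216, 0.003]
force: [1.7, 0.2, -0.5]
grip_width: 1.0
```

Call:
{"name": "play_rows", "arguments": {"plan": [[36,17,0,0,0,0,1],[36,17,0,0,0,0,1],[27,13,0,0,0,0,1],[0,0,0,0,0,0,1],[0,0,0,0,0,0,1]]}}

```text
time_s: 7.8
eef_pos: [608.2, -41.2, 249.7]
ee_rot: [0.011, 0.976, 0.215, 0.007]
force: [0.2, 0.3, -0.1]
grip_width: 0.998
```

```bash
python3 - <<'E'
from h import *
cap('wrist','w4.png')
i=cap('side','s4.png')['img'][120:265,160:330]
cv2.imwrite('pics/s4c.png',cv2.resize(i,None,fx=4,fy=4,interpolation=cv2.INTER_CUBIC))
s=sense();print(s['eef_pos'],s['force'])
E
```

```text
[607.22704085 -41.79910429 249.84862322] [-0.51224013 -0.18861571  0.616702  ]
```

View pics/w4.png

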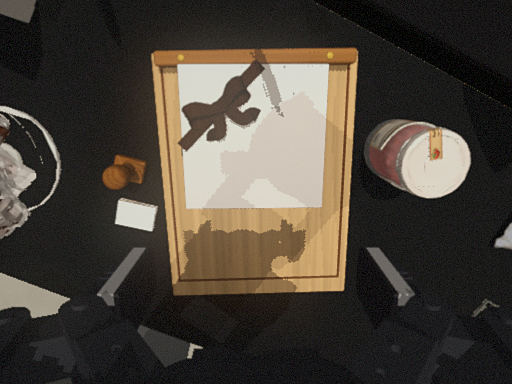

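View pics/s4c.png

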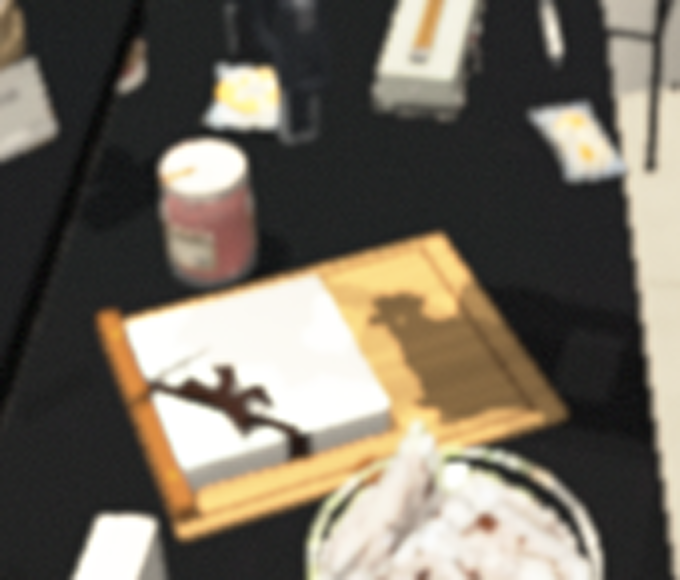

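Both views show the top edge along the stop's near face (wrist (178,65) to (328,63), stop edge at row ~64). The carton is inside the side lines, bow up, and the neighbours are in place. One numeric check, then I hand in.

```bash
python3 - <<'E'
from h import *
c=cap('wrist')
n=onz(c,[[173,294],[345,291]],8)[:,:2];s=onz(c,[[160,67],[356,63]],28)[:,:2]
v=n[0]-n[1];v/=np.linalg.norm(v);u=np.array([v[1],-v[0]]);O=n.mean(0)+145*u
print('stop x',((s-O)@u).round(1))
for p in onz(c,[[178,65],[328,63],[323,208],[186,209]],36)[:,:2]: print(((p-O)@u).round(1),((p-O)@v).round(1))
ctrl.finish_job()
E
```

```text
stop x [127.4 130.6]
128.5 80.9
129.9 -67.8
-21.9 -70.0
-21.2 81.8
the job is handed in; nothing more can be done
```

I tipped the carton onto its back by pushing near its top with both open fingertips. I then slid it along the board until the force jumped to about 35 N at the stop, backed the arm off, and handed the job in. The clock read about 8 s of the 45 s allowed.

- **Final position:** the top corners measured x ≈ 128.5 and 129.9 mm on the board, against the stop at 130 mm. All corners were between y ≈ -70 and +82 mm, inside the outline, with the bow up.
- **Surroundings:** in the final pictures everything near the board still stood in place. That was a visual check only. I did not measure the neighbours, and the tall carton was only partly in view.
- **Disagreements:** early position estimates from the side and wrist cameras differed by up to about 12 mm across the board. At the end the carton measured about 150 mm long against its true 148 mm, and the stop's near face read 127 to 131 mm. None of this used up the margin.

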